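Set the punch unit's die wheel and lock it

TASK

On the copier's punch unit, turn the steel die wheel until the sector with the single long slot stands centred in the window, then push the lock tab fully home towards the wheel so that the wheel is held there. The wheel has to be dragged round by a fingertip pressed gently on its smooth face: never press the wheel with more than 15 N, nor push any other part of the unit with more than 25 N. Leave the things lying around where they are.

Things in the scene. Friction and masses are not known exactly. Their poses are not given: they have to be found in the camera images.
- unit: Copier punch unit, a plastic block fixed on the table. Origin on the table under the wheel's axis; own x runs from that axis through the window to the lock tab (away from the robot, turned up to 0.3 rad), z up. Spans x -90 to 160, y -125 to 125 mm; flat deck at z = 72 mm. Above the deck stand only the lock tab, its two 5 mm high rails (y = +-26, x 81 to 153 mm) and the 1.5 mm bridge top.
- wheel_axis (a point): Point on the wheel's axis at deck height, axes as the unit's. Steel wheel, 120 mm across, face up in a round well, open from above from unit x -62 to +13 mm, then under the bridge. Face smooth, nothing to grip; it lies 3 to 15 mm below the deck, different each time and not measured: feel for it. It is sprung: 15 N per mm, gives up to 6 mm.
- window (a point): Centre of the window, a rectangular opening in the thin steel bridge over the wheel's far part, 26 mm along the unit's x by 38 mm along y, centred 42 mm from the wheel's axis along the unit's +x; at deck height, axes as the unit's. The long slot (25 mm along the rim, 9 mm wide, 42 mm from the axis) must be centred in it; the five other sectors bear two round holes each.
- wheel (a joint): Wheel angle, rad, growing counter-clockwise seen from above, unwrapped: at 0 and every whole turn (2 pi) the long-slot sector is centred in the window. Starts from 0.7 to 5.5. Turns either way without end and stays where left; its brake takes 0.06 N m (1.6 N at 38 mm from the axis), so a fingertip pressed on the face with 6 to 10 N drags it round.
- lock_tab (a point): Centre (half-way up) of the lock tab, an upright aluminium tab 12 mm along the unit's x, 36 mm along y, 26 mm high over the deck, at first about 110 mm from the wheel's axis along the unit's +x; axes as the unit's. It slides along the unit's x only; about 3 N moves it.
- lock (a joint): Travel of the lock tab towards the wheel (unit's -x), m: 0 drawn back, 0.022 home against its end stop. Its hidden tongue enters a rounded notch in the rim under the long-slot sector: with the wheel within about 0.07 rad of its place it finds the notch and centres the wheel (5 to 10 N); else the rim stops it after about 9 mm: then draw it back and correct the wheel.
- screwdriver: Bystander: screwdriver with black handle lying on the table to the right of the unit.
- tape_roll: Bystander: cardboard tape core, 90 mm across, 24 mm high, on the table beyond the unit on the right.
- jar: Bystander: grey plastic jar, 56 mm across, 85 mm high, on the table beyond the unit on the left.
- brush: Bystander: brush with wooden handle lying on the table to the left of the unit.
- gear: Bystander: small white plastic hub, 30 mm across, 14 mm high, lying on the unit's deck to the left of the wheel.
- roller: Bystander: rubber feed roller, 180 mm long, 18 mm thick, lying on the table beyond the unit.

How it is judged:
By the outcome, as a careful person would: the job done as asked, in the order asked, and still so for the second after the job is handed in, with the robot touching nothing.
It also fails if it takes over 61 s, if anything falls off the work surface, if the arm or the gripper's body presses on something with over 40 N, if the wrist force passes 120 N, or if a joint passes its speed limit or range.

ROBOT

A 6-joint arm with a two-finger parallel gripper is mounted at the origin on the work surface. World frame = base frame: x ahead of the robot, y to its left, z up, the work surface at z = 0. Lengths are in m, angles in rad, forces in N, time in s.
With the tool pointing down it reaches from about 0.3 to 0.775 m from the base axis. Payload 14.6 kg.
Tool frame: the origin (TCP) lies midway between the tips of the shut fingers; the grasp point (between the pads) lies 19 mm behind it (ctrl.tcp_to_grasp is the distance from the TCP to the grasp point, in m); x points along the fingers, y is the direction in which the jaws open and shut, and the axes are right-handed (so a half turn about x gives the same grasp; the last joint's range is limited). The gripper opens to 94 mm and grips with 3 to 60 N. Pads are 16 mm wide; open, the fingers measure 119 mm over their backs; the gripper's body (75 mm by 177 mm) begins 78 mm behind the grasp point.
Start: joints at [1.281, 0.3, 1.521, -0, 1.321, -0.067], TCP at [0.122, 0.536, 0.205] pointing down, gripper open.
Joint ranges: [-3.03, 3.03], [-0.79, 2.21], [0.23, 2.52], [-1.04, 4.18], [0, 3.07], [-2.55, 2.55]. Speed limits (rad/s): [2.22, 2.22, 2.57, 3.14, 3.14, 3.14].

INTERFACE

Orientations are given as [roll, pitch, yaw] about the fixed x, y, z axes, in that order (R = Rz(yaw) Ry(pitch) Rx(roll)).
In Python, from station import ctrl gives the robot as it stands.
- The arm moves only by the tool jog_arm, never from a script. Its argument "rows" is one flat list of numbers, 7 for each row, row after row: the shift along the world's x, y, z in m, then the turn, a rotation vector about the world's x, y, z in degrees, then the closure, from 0 (fully open) to 1 (shut). A call has 1 to 8 rows; each row shifts and turns the commanded pose from where the row before left it; what a row does not reach is not made up. A row lasts 1/12 s, in which the tool goes at most 41.7 mm and 7.16 degrees, less where a joint would pass 70% of its speed; a pose out of reach is approached as far as the arm can. A call with a gripper value outside its range is refused whole. The fingers move at their own pace and stop on an object; "squeeze" is the grip in N (left out, the last holds). Time passes only in rows, so rows that do not move let the fingers close. It gives the time, the measured TCP pose, the force and the opening at its end, in the units of the state.
- ctrl.get_obs(): the state, without advancing time (a new reading comes with each control period).
- ctrl.camera(name): name is "side" or "top"; returns (picture, depth): 400x640x3 uint8, red, green, blue; 400x640 float32, m along the optical axis (not along the pixel's ray), 0 where there is no reading.
- ctrl.camera_model(name): a dict with "K" (3x3 intrinsics, pixels), "extrinsics" (4x4, takes a point from camera to world coordinates). Camera axes: x right, y down, z forward; pixel columns grow to the right and rows downward; lengths in m; the calibration is good to about 2 mm. A picture is of the moment at which its call begins. camera_model takes no time and is no camera call.
- ctrl.hand_in(): hands the job in, once; it reports no verdict.
The state is a dict: "time_s": time; "qpos": joint angles; "joint_vel": joint speeds; "tau": joint torques, N m; "ee_pos": TCP position; "eef_rot": TCP orientation; "force": force on the tool from outside, world axes, zero at the start; "moment": the same for the moment, N m; "grip_width": finger opening in m.
Only numpy, scipy, OpenCV 4.12 (cv2) and the standard library are available. Lean on these libraries where they do the work, as an engineer would, in place of code of your own. Each camera call takes 0.05 s, during which the arm holds its last target.

## Working session

There is one attempt and no reset: what is moved stays moved. The work goes in short steps, Python scripts to look and compute and a tool call to move; the robot and the scene stay as the last step left them, time stands still between calls to the robot, and variables do not carry over. Pictures are saved under pics/ and viewed, and the job is handed in when it is done.

Besides the shell and the picture viewer there is one more tool, called as name(argument=value, ...), one argument or row to a line, values as JSON. jog_arm: Moves the arm, as the interface text tells. Its arguments: {"type":"object","properties":{"rows":{"type":"array"},"squeeze":{"type":"number"}},"required":["rows"]}

```bash
ls; mkdir -p pics; python3 - <<'E'
from station import ctrl
import cv2,numpy as np
for n in("side","top"):
    p,d=ctrl.camera(n); cv2.imwrite(f"pics/{n}0.png",p[:,:,::-1]); np.save(f"{n}_d.npy",d)
    m=ctrl.camera_model(n); print(n,m["K"],np.round(m["extrinsics"],3))
print(ctrl.get_obs())
E
```

```text
pics
side [[463.18765425   0.         327.65099329]
 [  0.         463.18765425 200.83145583]
 [  0.           0.           1.        ]] [[ 0.727 -0.323  0.606  0.036]
 [-0.686 -0.371  0.626 -0.547]
 [ 0.023 -0.87  -0.492  0.516]
 [ 0.     0.     0.     1.   ]]
top [[365.76753783   0.         322.31139416]
 [  0.         365.76753783 198.86991705]
 [  0.           0.           1.        ]] [[ 0.027 -0.988  0.153  0.466]
 [-1.    -0.029 -0.011  0.033]
 [ 0.015 -0.153 -0.988  0.785]
 [ 0.     0.     0.     1.   ]]
{'time_s': 0.1, 'qpos': array([ 1.28142835e+00,  3.00455670e-01,  1.52148253e+00, -8.44544640e-06,
        1.32069909e+00, -6.65957191e-02]), 'joint_vel': array([-0.00139557, -0.0015067 , -0.00144391, -0.00060996,  0.00158745,
       -0.00151948]), 'tau': array([ 1.66350219e-03, -5.32652414e+01, -3.53278327e+01,  7.09709153e-02,
        2.36094289e-02, -3.73308740e-05]), 'ee_pos': array([0.12145324, 0.53619553, 0.20493648]), 'eef_rot': array([-1.62956126,  1.56975166, -1.85233142]), 'force': array([-0.59580715,  0.26610373, -0.01008529]), 'moment': array([-0.02498896, -0.0023036 , -0.03244245]), 'grip_width': 0.09430320224832808}
```

View pics/side0.png

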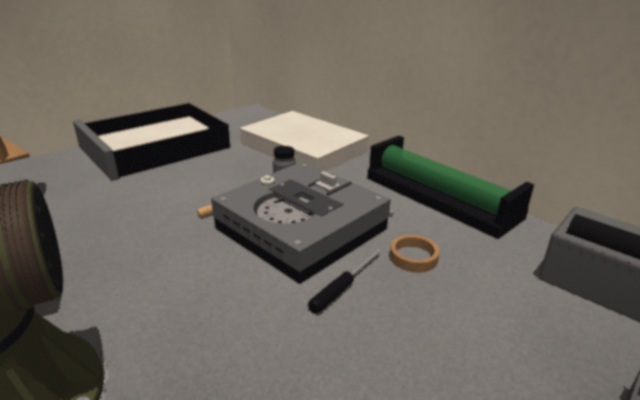

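View pics/top0.png

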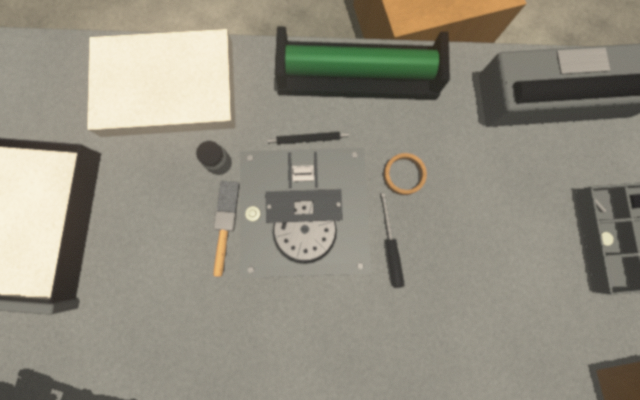

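The side view shows the punch unit around (300,215). In the top view its wheel is near (305,232), the bridge near (303,206) and the tab near (302,172). I'll zoom in on the top view next.

```bash
cat > h.py <<'E'
import numpy as np,cv2
from station import ctrl
def ray(n,uv,z):
    m=ctrl.camera_model(n);K=m["K"];T=m["extrinsics"]
    uv=np.atleast_2d(uv).astype(float)
    d=np.c_[(uv[:,0]-K[0,2])/K[0,0],(uv[:,1]-K[1,2])/K[1,1],np.ones(len(uv))]@T[:3,:3].T
    o=T[:3,3]; return o+d*((z-o[2])/d[:,2])[:,None]
def proj(n,P):
    m=ctrl.camera_model(n);K=m["K"];T=m["extrinsics"]
    c=(np.atleast_2d(P)-T[:3,3])@T[:3,:3]; p=c@K.T; return p[:,:2]/p[:,2:]
E
python3 - <<'E'
import cv2
p=cv2.imread("pics/top0.png")
cv2.imwrite("pics/top0z.png",cv2.resize(p[140:285,230:380],None,fx=4,fy=4,interpolation=cv2.INTER_CUBIC))
p=cv2.imread("pics/side0.png")
cv2.imwrite("pics/side0z.png",cv2.resize(p[150:290,200:400],None,fx=4,fy=4,interpolation=cv2.INTER_CUBIC))
E
```

```text
(no output)
```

View pics/top0z.png

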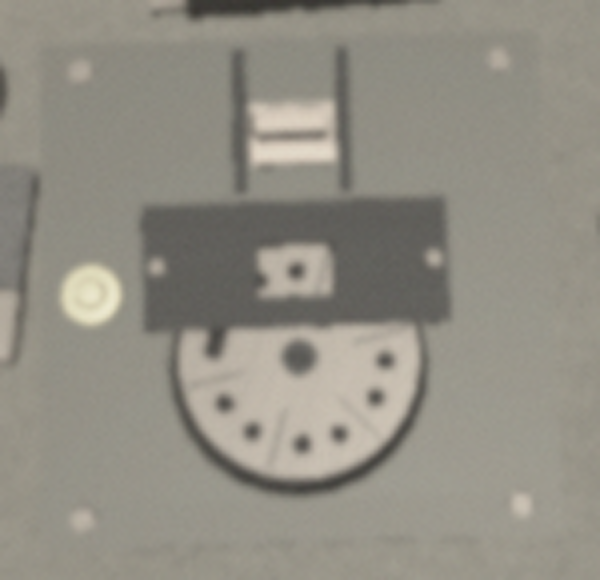

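View pics/side0z.png

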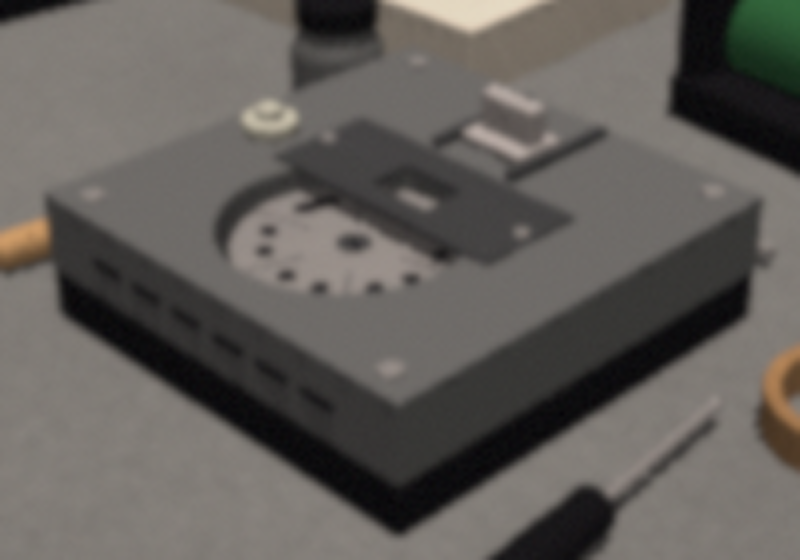

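```bash
python3 - <<'E'
from h import *
z=lambda a:(np.array(a,float)+.5)/4-.5+[230,140]
P=dict(TL=(80,70),TR=(498,58),BL=(82,520),BR=(521,504),bsL=(157,267),bsR=(434,258),railLt=(238,50),railLb=(240,192),railRt=(342,47),railRb=(346,190),
 winTL=(257,248),winTR=(331,243),winBR=(333,297),winBL=(259,299))
for k,v in P.items(): print(k,np.round(ray("top",z(v),0.077 if 'rail' in k else .072)[0],4))
print("tabtop",ray("top",z([(250,102),(335,102),(335,162),(250,162)]),.098))
for h in (.069,.057): print("wheel",h,np.round(ray("top",z([(299,357),(213,343),(216,355)]),h),4))
for h in (.069,.057):
    print("holes",ray("top",z([(299,357),(225,403),(252,431),(302,444),(339,433),(375,397),(385,360),(296,271)]),h)[:,:2].round(4).tolist())
E
```

```text
TL [0.6573 0.1731 0.072 ]
TR [ 0.67   -0.0362  0.072 ]
BL [0.4363 0.1595 0.072 ]
BR [ 0.4494 -0.0503  0.072 ]
bsL [0.5591 0.1298 0.072 ]
bsR [ 0.5675 -0.0061  0.072 ]
railLt [0.6687 0.0942 0.077 ]
railLb [0.5967 0.0902 0.077 ]
railRt [0.6718 0.0423 0.077 ]
railRb [0.5993 0.0382 0.077 ]
winTL [0.5699 0.0812 0.072 ]
winTR [0.5735 0.0448 0.072 ]
winBR [0.5468 0.043  0.072 ]
winBL [0.5447 0.0792 0.072 ]
tabtop [[0.6370392  0.08552365 0.098     ]
 [0.6382932  0.04462918 0.098     ]
 [0.60881521 0.04372709 0.098     ]
 [0.60759566 0.08436108 0.098     ]]
wheel 0.069 [[0.5171 0.0588 0.069 ]
 [0.5228 0.101  0.069 ]
 [0.517  0.0993 0.069 ]]
wheel 0.057 [[0.518  0.0592 0.057 ]
 [0.5238 0.1022 0.057 ]
 [0.5178 0.1004 0.057 ]]
holes [[0.5171, 0.0588], [0.4938, 0.0939], [0.4807, 0.0803], [0.4751, 0.0559], [0.4809, 0.0381], [0.4987, 0.0211], [0.5169, 0.0167], [0.5595, 0.0617]]
holes [[0.518, 0.0592], [0.4943, 0.095], [0.4809, 0.0811], [0.4753, 0.0563], [0.4811, 0.0382], [0.4993, 0.0209], [0.5177, 0.0164], [0.561, 0.0622]]
```

```bash
python3 - <<'E'
from h import *
from scipy.spatial.transform import Rotation as R
o=ctrl.get_obs(); print(R.from_euler('xyz',o['eef_rot']).as_matrix().round(3),o['ee_pos'])
yaw=.061;A=np.array([.5178,.0593]);X=np.array([np.cos(yaw),np.sin(yaw)]);Y=np.array([-X[1],X[0]])
for a in (217,143,180): 
    t=np.radians(a); print(a,A+.038*(np.cos(t)*X+np.sin(t)*Y))
for x in(82,110,116,130,135):print(x,A+x/1e3*X)
d=np.load("top_d.npy");print(np.round(ctrl.camera_model('top')['extrinsics'][2,3],3))
m=ctrl.camera_model('top');T=m['extrinsics'];K=m['K']
v,u=np.mgrid[140:285,230:380];D=d[140:285,230:380]
P=np.stack([(u-K[0,2])/K[0,0]*D,(v-K[1,2])/K[1,1]*D,D],-1)@T[:3,:3].T+T[:3,3]
U=P[...,:2]-A; ux=U@X*1e3;uy=U@Y*1e3
for c in (-12,0,12):
  s=(abs(uy-c)<1.5)&(ux>75)&(ux<160); i=np.argsort(ux[s]); print(c,[(int(a),int(b)) for a,b in zip(ux[s][i],P[...,2][s][i]*1e3)])
s=(np.hypot(ux+30,uy)<15);print("wheel z",np.median(P[...,2][s])); s=(ux<-70)&(ux>-85);print("deck z",np.median(P[...,2][s]))
E
```

```text
[[-0.     0.221  0.975]
 [-0.001  0.975 -0.221]
 [-1.    -0.001 -0.   ]] [0.12145324 0.53619553 0.20493648]
217 [0.48890244 0.03462347]
143 [0.48611415 0.08027635]
180 [0.47987068 0.05698344]
82 [0.59964749 0.0642989 ]
110 [0.62759541 0.06600584]
116 [0.63358425 0.06637161]
130 [0.64755821 0.06722508]
135 [0.65254891 0.06752989]
0.785
-12 [(75, 73), (77, 72), (79, 71), (81, 72), (83, 70), (85, 72), (87, 71), (90, 70), (91, 70), (93, 71), (95, 73), (96, 76), (96, 76), (98, 78), (98, 76), (100, 77), (100, 76), (102, 77), (102, 77), (104, 80), (104, 78), (105, 81), (106, 89), (106, 98), (106, 80), (106, 88), (106, 95), (107, 99), (108, 97), (110, 96), (111, 98), (112, 96), (113, 98), (114, 97), (115, 98), (115, 98), (118, 95), (123, 76), (124, 78), (124, 78), (128, 71), (129, 69), (130, 71), (131, 70), (131, 74), (132, 71), (134, 72), (134, 71), (136, 72), (139, 69), (141, 69), (143, 71), (144, 72), (147, 71), (149, 71), (151, 71), (153, 72), (155, 71), (157, 71), (159, 71)]
0 [(75, 73), (78, 70), (80, 71), (82, 69), (83, 72), (85, 72), (88, 72), (90, 70), (92, 71), (94, 70), (95, 76), 
[... 461 characters left out ...]
, 73), (156, 70), (158, 71)]
12 [(76, 73), (78, 69), (80, 72), (82, 70), (84, 73), (86, 72), (88, 69), (90, 69), (92, 72), (95, 78), (95, 67), (95, 76), (97, 78), (97, 77), (99, 78), (99, 76), (101, 76), (101, 75), (103, 79), (103, 78), (105, 77), (105, 77), (105, 93), (106, 83), (106, 81), (107, 96), (108, 100), (110, 99), (112, 100), (114, 98), (116, 97), (116, 97), (123, 76), (124, 75), (127, 71), (127, 70), (129, 71), (129, 71), (131, 73), (131, 70), (133, 71), (133, 70), (135, 72), (135, 71), (137, 71), (138, 69), (139, 73), (140, 69), (141, 70), (143, 71), (146, 70), (147, 72), (149, 73), (152, 70), (154, 70), (156, 70), (158, 70)]
wheel z 0.05834794039074975
deck z 0.07121934474098446
```

jog_arm(
  rows=[0.023, -0.031, 0, 0, 0, 2, 1, 0.023, -0.031, 0, 0, 0, 2, 1, 0.023, -0.031, 0, 0, 0, 2, 1, 0.023, -0.031, 0, 0, 0, 2, 1, 0.023, -0.031, 0, 0, 0, 2, 1, 0.023, -0.031, 0, 0, 0, 2, 1, 0.023, -0.031, 0, 0, 0, 2, 1, 0.023, -0.031, 0, 0, 0, 2, 1],
  squeeze=10,
)

```text
time_s: 0.77
ee_pos: [0.3061, 0.2867, 0.2054]
eef_rot: [-2.456, 1.571, -2.397]
force: [0.9, -0.1, -0.2]
grip_width: 0.0441
```

jog_arm(
  rows=[0.023, -0.031, 0, 0, 0, 0, 1, 0.023, -0.031, 0, 0, 0, 0, 1, 0.023, -0.031, 0, 0, 0, 0, 1, 0.023, -0.031, 0, 0, 0, 0, 1, 0.023, -0.031, 0, 0, 0, 0, 1, 0.023, -0.031, 0, 0, 0, 0, 1, 0.023, -0.031, 0, 0, 0, 0, 1, 0, 0, 0, 0, 0, 0, 1],
)

```text
time_s: 1.43
ee_pos: [0.4689, 0.0671, 0.205]
eef_rot: [-1.838, 1.57, -1.786]
force: [0.2, 0.1, -0.2]
grip_width: 0.0007
```

jog_arm(
  rows=[0.02, -0.0325, 0, 0, 0, 0, 1, 0, 0, -0.04, 0, 0, 0, 1, 0, 0, -0.04, 0, 0, 0, 1, 0, 0, -0.03, 0, 0, 0, 1, 0, 0, -0.01, 0, 0, 0, 1, 0, 0, 0, 0, 0, 0, 1, 0, 0, 0, 0, 0, 0, 1],
)

```text
time_s: 2.02
ee_pos: [0.487, 0.0391, 0.0865]
eef_rot: [-0.062, 1.57, -0.005]
force: [0.5, -0.4, 0.5]
grip_width: 0.0007
```

```bash
python3 - <<'E'
from h import *
from scipy.spatial.transform import Rotation as R
o=ctrl.get_obs(); print(R.from_euler('xyz',o['eef_rot']).as_matrix().round(3),o['ee_pos'],o['force'],o['qpos'])
for n in("side","top"):
    p,d=ctrl.camera(n); p=p[:,:,::-1]
    p=p[150:290,200:400] if n=="side" else p[140:285,230:380]
    cv2.imwrite(f"pics/{n}1z.png",cv2.resize(p,None,fx=4,fy=4,interpolation=cv2.INTER_CUBIC))
E
```

```text
[[ 0.001 -0.057  0.998]
 [-0.     0.998  0.057]
 [-1.    -0.     0.001]] [0.48701218 0.03908778 0.08654759] [ 0.48146666 -0.39601879  0.47331624] [ 5.11086156e-03  3.03855288e-01  1.81698021e+00 -7.67735518e-06
  1.02013565e+00 -1.62238976e+00]
```

View pics/side1z.png

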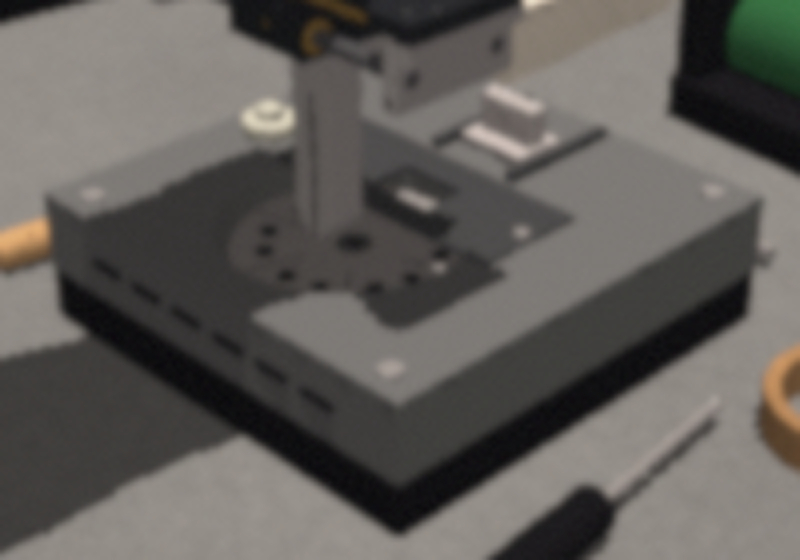

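View pics/top1z.png

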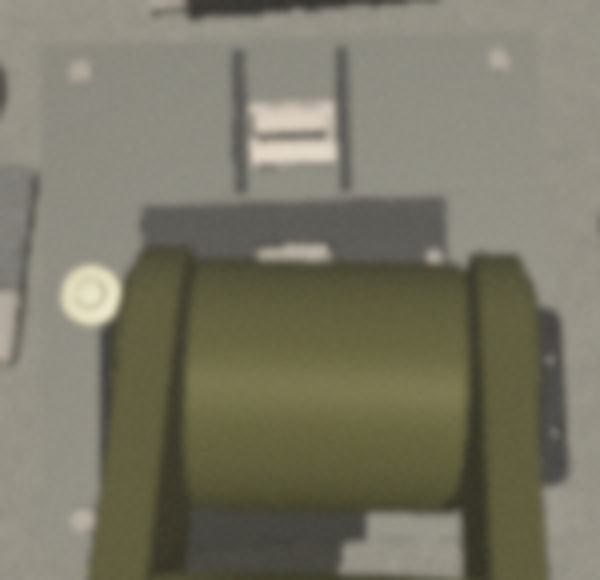

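jog_arm(
  rows=[0.002, -0.004, -0.004, 0, 0, 0, 1, 0, 0, -0.004, 0, 0, 0, 1, 0, 0, -0.004, 0, 0, 0, 1, 0, 0, -0.002, 0, 0, 0, 1, 0, 0, -0.001, 0, 0, 0, 1, 0, 0, 0, 0, 0, 0, 1, 0, 0, 0, 0, 0, 0, 1],
)

```text
time_s: 2.7
ee_pos: [0.4885, 0.0349, 0.0704]
eef_rot: [2.974, 1.571, 3.03]
force: [-0.6, -0.4, -0.8]
grip_width: 0.0004
```

jog_arm(
  rows=[0, 0, -0.0007, 0, 0, 0, 1, 0, 0, -0.0007, 0, 0, 0, 1, 0, 0, -0.0007, 0, 0, 0, 1, 0, 0, -0.0007, 0, 0, 0, 1, 0, 0, -0.0007, 0, 0, 0, 1, 0, 0, -0.0007, 0, 0, 0, 1],
)

```text
time_s: 3.2
ee_pos: [0.4885, 0.0349, 0.0662]
eef_rot: [-2.083, 1.571, -2.027]
force: [1.2, -0.7, 0.6]
grip_width: 0.0003
```

jog_arm(
  rows=[0, 0, -0.0007, 0, 0, 0, 1, 0, 0, -0.0007, 0, 0, 0, 1, 0, 0, -0.0007, 0, 0, 0, 1, 0, 0, -0.0007, 0, 0, 0, 1],
)

```text
time_s: 3.53
ee_pos: [0.4885, 0.0349, 0.0634]
eef_rot: [-1.179, 1.571, -1.123]
force: [-0.2, -0.1, 0.5]
grip_width: 0.0007
```

Now finer steps.

jog_arm(
  rows=[0, 0, -0.0006, 0, 0, 0, 1, 0, 0, -0.0006, 0, 0, 0, 1, 0, 0, -0.0003, 0, 0, 0, 1],
)

```text
time_s: 3.78
ee_pos: [0.4885, 0.0349, 0.0618]
eef_rot: [2.994, 1.571, 3.05]
force: [0.4, 0.3, -0.6]
grip_width: 0.0001
```

jog_arm(
  rows=[0, 0, -0.0003, 0, 0, 0, 1, 0, 0, -0.0003, 0, 0, 0, 1],
)

```text
time_s: 3.95
ee_pos: [0.4885, 0.0349, 0.0613]
eef_rot: [-2.313, 1.571, -2.256]
force: [-0.3, -0.2, 0.1]
grip_width: 0.0003
```

jog_arm(
  rows=[0, 0, -0.0003, 0, 0, 0, 1, 0, 0, -0.0003, 0, 0, 0, 1],
)

```text
time_s: 4.12
ee_pos: [0.4885, 0.0349, 0.0607]
eef_rot: [0.814, 1.571, 0.87]
force: [-0.1, 0.0, -0.3]
grip_width: 0.0004
```

jog_arm(
  rows=[0, 0, -0.0003, 0, 0, 0, 1],
)

```text
time_s: 4.2
ee_pos: [0.4885, 0.0349, 0.0604]
eef_rot: [-0.327, 1.571, -0.27]
force: [-0.4, -0.7, -0.1]
grip_width: 0.0004
```

jog_arm(
  rows=[0, 0, -0.0003, 0, 0, 0, 1, 0, 0, -0.0003, 0, 0, 0, 1],
)

```text
time_s: 4.37
ee_pos: [0.4885, 0.0349, 0.0598]
eef_rot: [1.567, 1.571, 1.623]
force: [-0.5, 0.2, -0.6]
grip_width: 0.0007
```

jog_arm(
  rows=[0, 0, -0.0003, 0, 0, 0, 1],
)

```text
time_s: 4.45
ee_pos: [0.4885, 0.0349, 0.0595]
eef_rot: [3.087, 1.571, -3.139]
force: [0.2, 0.4, -0.6]
grip_width: 0.0005
```

jog_arm(
  rows=[0, 0, -0.0003, 0, 0, 0, 1],
)

```text
time_s: 4.53
ee_pos: [0.4885, 0.0349, 0.0592]
eef_rot: [2.185, 1.571, 2.241]
force: [0.4, -0.3, 0.5]
grip_width: 0.0008
```

jog_arm(
  rows=[0, 0, -0.0003, 0, 0, 0, 1],
)

```text
time_s: 4.62
ee_pos: [0.4885, 0.0349, 0.0589]
eef_rot: [-1.706, 1.571, -1.65]
force: [-1.2, -0.7, 1.7]
grip_width: 0.0008
```

jog_arm(
  rows=[0, 0, -0.0003, 0, 0, 0, 1],
)

```text
time_s: 4.7
ee_pos: [0.4885, 0.0348, 0.0587]
eef_rot: [-1.626, 1.571, -1.569]
force: [-2.2, -0.7, 3.8]
grip_width: 0.0005
```

jog_arm(
  rows=[0, 0, -0.0002, 0, 0, 0, 1, 0, 0, 0, 0, 0, 0, 1],
)

```text
time_s: 4.87
ee_pos: [0.4885, 0.0348, 0.0586]
eef_rot: [-1.335, 1.571, -1.279]
force: [-1.0, -0.9, 4.0]
grip_width: 0.0005
```

jog_arm(
  rows=[0, 0, -0.0003, 0, 0, 0, 1, 0, 0, 0, 0, 0, 0, 1],
)

```text
time_s: 5.03
ee_pos: [0.4885, 0.0348, 0.0583]
eef_rot: [-1.293, 1.571, -1.237]
force: [-1.5, -1.9, 6.5]
grip_width: 0.0003
```

```bash
python3 - <<'E'
import numpy as np
t=np.radians(219.9-4.5*np.arange(17)); p=.0382*np.c_[np.cos(t),np.sin(t)]; print(np.diff(p,axis=0).round(4).tolist())
E
```

```text
[[-0.0018, 0.0024], [-0.0016, 0.0025], [-0.0014, 0.0026], [-0.0012, 0.0027], [-0.001, 0.0028], [-0.0008, 0.0029], [-0.0006, 0.0029], [-0.0003, 0.003], [-0.0001, 0.003], [0.0001, 0.003], [0.0004, 0.003], [0.0006, 0.0029], [0.0008, 0.0029], [0.0011, 0.0028], [0.0013, 0.0027], [0.0015, 0.0026]]
```

jog_arm(
  rows=[-0.0018, 0.0024, -0.0001, 0, 0, -4.5, 1, -0.0016, 0.0025, 0, 0, 0, -4.5, 1, -0.0014, 0.0026, 0, 0, 0, -4.5, 1],
)

```text
time_s: 5.28
ee_pos: [0.484, 0.0422, 0.0584]
eef_rot: [-0.31, 1.57, -0.493]
force: [-1.2, -3.5, 4.8]
grip_width: 0.0002
```

jog_arm(
  rows=[-0.0012, 0.0027, -0.0002, 0, 0, -4.5, 1, -0.001, 0.0028, 0, 0, 0, -4.5, 1, -0.0008, 0.0029, 0, 0, 0, -4.5, 1],
)

```text
time_s: 5.53
ee_pos: [0.4809, 0.0506, 0.0582]
eef_rot: [-0.267, 1.57, -0.686]
force: [-1.7, -3.2, 7.3]
grip_width: 0.0001
```

```bash
python3 - <<'E'
from h import *
p,d=ctrl.camera("side"); p=p[:,:,::-1][150:290,200:400]
cv2.imwrite(f"pics/side2z.png",cv2.resize(p,None,fx=4,fy=4,interpolation=cv2.INTER_CUBIC))
print(ctrl.get_obs()['force'])
E
```

```text
[-1.22860797 -2.9830031   6.58237951]
```

View pics/side2z.png

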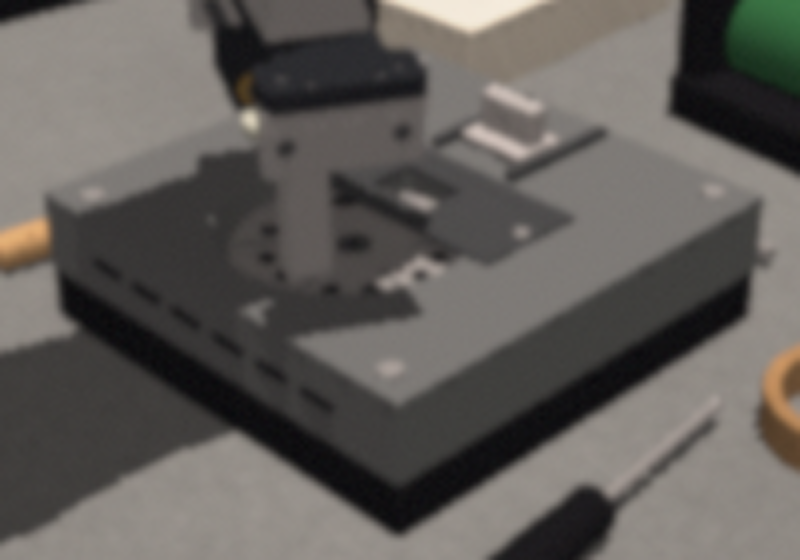

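jog_arm(
  rows=[-0.0006, 0.0029, 0, 0, 0, -4.5, 1, -0.0003, 0.003, 0, 0, 0, -4.5, 1, -0.0001, 0.003, 0, 0, 0, -4.5, 1, 0.0001, 0.003, 0, 0, 0, -4.5, 1],
)

```text
time_s: 5.92
ee_pos: [0.4802, 0.0626, 0.0583]
eef_rot: [0.492, 1.57, -0.241]
force: [0.5, -2.2, 5.5]
grip_width: 0.0003
```

jog_arm(
  rows=[0.0004, 0.003, 0, 0, 0, -4.5, 1, 0.0006, 0.0029, 0, 0, 0, -4.5, 1, 0.0008, 0.0029, 0, 0, 0, -4.5, 1],
)

```text
time_s: 6.17
ee_pos: [0.4822, 0.0715, 0.0583]
eef_rot: [0.78, 1.569, -0.188]
force: [0.5, -3.6, 4.7]
grip_width: 0.0005
```

jog_arm(
  rows=[0.0011, 0.0028, -0.0002, 0, 0, -4.5, 1, 0.0013, 0.0027, 0, 0, 0, -4.5, 1, 0.0015, 0.0026, 0, 0, 0, -4.5, 1],
)

```text
time_s: 6.42
ee_pos: [0.4863, 0.0795, 0.0582]
eef_rot: [1.032, 1.569, -0.173]
force: [1.1, -4.0, 5.5]
grip_width: 0.0007
```

```bash
python3 - <<'E'
from h import *
o=ctrl.get_obs();p=o['ee_pos'][:2]-[.5178,.0593];print(o['force'],np.hypot(*p),np.degrees(np.arctan2(p[1],p[0]))%360)
E
```

```text
[ 1.08061762 -3.95005181  5.52498481] 0.03744801606598582 147.33890521703785
```

jog_arm(
  rows=[0, 0, 0.02, 0, 0, 0, 1, 0, 0, 0.04, 0, 0, 0, 1, 0, 0.03, 0.03, 0, 0, 7, 1, 0, 0.04, 0, 0, 0, 7, 1, 0, 0.04, 0, 0, 0, 7, 1, 0, 0.04, 0, 0, 0, 7, 1, 0, 0.04, 0, 0, 0, 7, 1, 0, 0, 0, 0, 0, 7, 1],
)

```text
time_s: 7.08
ee_pos: [0.4846, 0.2745, 0.1468]
eef_rot: [1.991, 1.57, 1.534]
force: [-0.4, 0.0, -0.5]
grip_width: 0.0006
```

```bash
python3 - <<'E'
from h import *
print(ctrl.get_obs()['ee_pos'])
for n in("side","top"):
    p,d=ctrl.camera(n); p=p[:,:,::-1]
    p=p[150:290,200:400] if n=="side" else p[140:285,230:380]
    cv2.imwrite(f"pics/{n}3z.png",cv2.resize(p,None,fx=4,fy=4,interpolation=cv2.INTER_CUBIC))
E
```

```text
[0.48463724 0.27451019 0.14676724]
```

View pics/top3z.png

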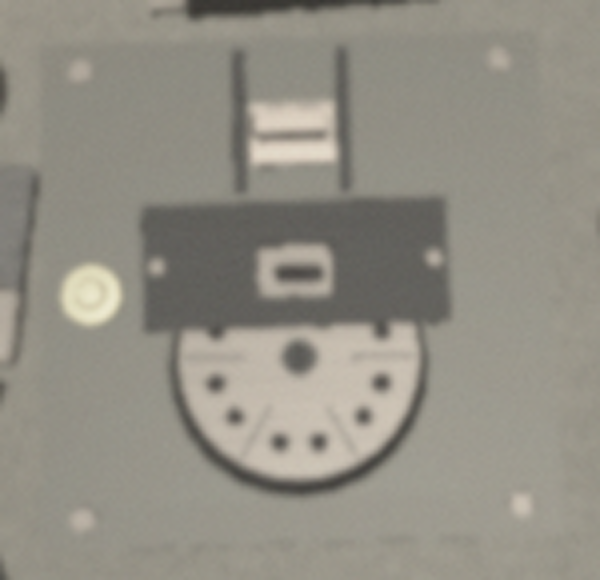

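The slot now shows in the window near (298,272), against a window centre of about (295,272). I'll compute the wheel angle from the holes.

```bash
python3 - <<'E'
from h import *
p=cv2.imread("pics/top3z.png");g=cv2.cvtColor(p,cv2.COLOR_BGR2GRAY)
m=((g<105)*255).astype(np.uint8)
n,l,s,c=cv2.connectedComponentsWithStats(m)
z=lambda a:(np.array(a,float)+.5)/4-.5+[230,140]
yaw=.061
A=ray("top",z((299,357)),.059)[0,:2];print(A)
for i in range(n):
    if 40<s[i,4]<2500:
        q=ray("top",z(c[i]),.059)[0,:2]-A
        if np.hypot(*q)<.055: print(c[i].round(1),s[i,4],round(np.hypot(*q)*1e3,1),((np.degrees(np.arctan2(q[1],q[0]))-np.degrees(yaw))%360).round(2))
E
```

```text
[0.51785368 0.05913614]
[298.2 272.8] 444 42.1 359.04
[298.5 356.8] 398 0.3 66.61
[215.3 383.4] 75 43.2 105.62
[381.1 382.2] 69 42.5 251.09
[234.5 416.6] 49 43.0 131.01
[279.4 441.7] 53 42.6 165.39
[318.1 441.6] 50 42.6 191.18
```

jog_arm(
  rows=[0.024, -0.0295, 0.005, 0, 0, 5, 1, 0.024, -0.0295, 0, 0, 0, 5, 1, 0.024, -0.0295, 0, 0, 0, 5, 1, 0.024, -0.0295, 0, 0, 0, 5, 1, 0.024, -0.0295, 0, 0, 0, 5, 1, 0.024, -0.0295, 0, 0, 0, 5, 1, 0.024, -0.0295, 0, 0, 0, 0, 1, 0, 0, 0, 0, 0, 0, 1],
)

```text
time_s: 7.85
ee_pos: [0.6558, 0.0558, 0.1514]
eef_rot: [-1.512, 1.57, -1.466]
force: [-1.0, -0.8, -0.7]
grip_width: 0.0003
```

```bash
python3 - <<'E'
from h import *
from scipy.spatial.transform import Rotation as R
o=ctrl.get_obs(); print(R.from_euler('xyz',o['eef_rot']).as_matrix().round(3),o['ee_pos'])
E
```

```text
[[ 0.    -0.046  0.999]
 [-0.001  0.999  0.046]
 [-1.    -0.001  0.   ]] [0.65581873 0.05580446 0.15137999]
```

jog_arm(
  rows=[-0.002, 0.0117, -0.01, 0, 0, 0.9, 1, 0, 0, -0.025, 0, 0, 0, 1, 0, 0, -0.02, 0, 0, 0, 1, 0, 0, -0.009, 0, 0, 0, 1, 0, 0, 0, 0, 0, 0, 1, 0, 0, 0, 0, 0, 0, 1],
)

```text
time_s: 8.35
ee_pos: [0.6513, 0.0747, 0.0885]
eef_rot: [2.72, 1.571, 2.792]
force: [0.8, -0.0, 1.1]
grip_width: 0.0001
```

```bash
python3 - <<'E'
from h import *
p,d=ctrl.camera("side"); p=p[:,:,::-1][110:250,220:420]
cv2.imwrite(f"pics/side4z.png",cv2.resize(p,None,fx=4,fy=4,interpolation=cv2.INTER_CUBIC))
E
```

```text
(no output)
```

View pics/side4z.png

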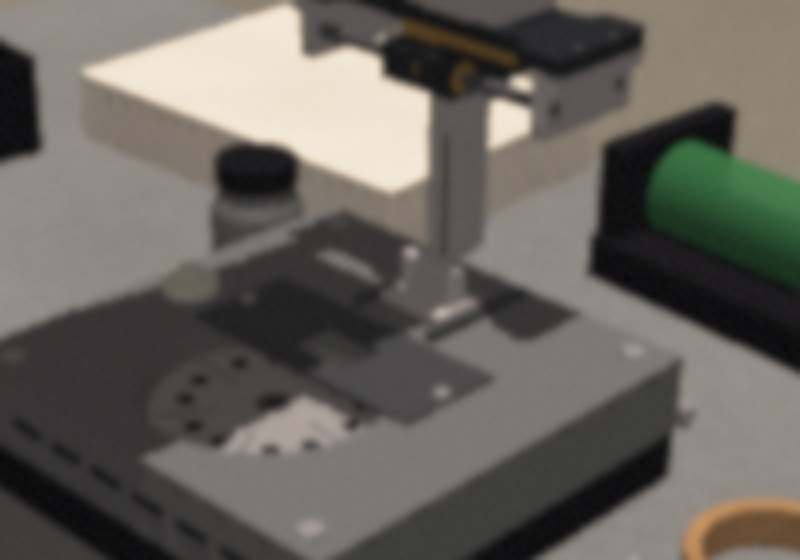

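jog_arm(
  rows=[0, -0.0072, -0.0015, 0, 0, 0, 1, -0.003, -0.0002, 0, 0, 0, 0, 1, -0.002, -0.0001, 0, 0, 0, 0, 1, -0.001, -0.0001, 0, 0, 0, 0, 1, 0, 0, 0, 0, 0, 0, 1],
)

```text
time_s: 8.82
ee_pos: [0.6454, 0.0666, 0.087]
eef_rot: [0.085, 1.57, 0.157]
force: [-0.1, 0.0, 0.3]
grip_width: 0.0005
```

jog_arm(
  rows=[-0.001, -0.0001, 0, 0, 0, 0, 1, -0.001, -0.0001, 0, 0, 0, 0, 1, -0.001, 0, 0, 0, 0, 0, 1],
)

```text
time_s: 9.07
ee_pos: [0.6425, 0.0665, 0.0866]
eef_rot: [-0.137, 1.571, -0.064]
force: [2.6, -0.5, -0.4]
grip_width: 0.0003
```

jog_arm(
  rows=[-0.001, -0.0001, 0, 0, 0, 0, 1, -0.001, -0.0001, 0, 0, 0, 0, 1, -0.001, 0, 0, 0, 0, 0, 1],
)

```text
time_s: 9.32
ee_pos: [0.6396, 0.0663, 0.0866]
eef_rot: [0.077, 1.57, 0.149]
force: [3.4, -0.0, -1.8]
grip_width: 0.0007
```

jog_arm(
  rows=[-0.001, -0.0001, 0, 0, 0, 0, 1, -0.001, -0.0001, 0, 0, 0, 0, 1, -0.001, 0, 0, 0, 0, 0, 1, -0.001, -0.0001, 0, 0, 0, 0, 1],
)

```text
time_s: 9.65
ee_pos: [0.6355, 0.066, 0.0866]
eef_rot: [0.511, 1.571, 0.583]
force: [2.7, 1.1, -0.1]
grip_width: 0.0002
```

jog_arm(
  rows=[-0.001, -0.0001, 0, 0, 0, 0, 1, -0.001, -0.0001, 0, 0, 0, 0, 1],
)

```text
time_s: 9.82
ee_pos: [0.6334, 0.0659, 0.0866]
eef_rot: [1.145, 1.571, 1.217]
force: [2.8, 2.9, -0.2]
grip_width: 0.0004
```

jog_arm(
  rows=[-0.0007, 0, 0, 0, 0, 0, 1, -0.0007, -0.0001, 0, 0, 0, 0, 1],
)

```text
time_s: 9.98
ee_pos: [0.6321, 0.0658, 0.0867]
eef_rot: [0.929, 1.571, 1.001]
force: [3.7, 3.3, -1.0]
grip_width: 0.0007
```

jog_arm(
  rows=[-0.0007, 0, 0, 0, 0, 0, 1],
)

```text
time_s: 10.07
ee_pos: [0.6314, 0.0658, 0.0866]
eef_rot: [1.266, 1.571, 1.338]
force: [2.9, 2.2, -1.3]
grip_width: 0.0004
```

jog_arm(
  rows=[-0.0008, -0.0001, 0, 0, 0, 0, 1, -0.0008, 0, 0, 0, 0, 0, 1],
)

```text
time_s: 10.23
ee_pos: [0.6298, 0.0656, 0.0867]
eef_rot: [0.408, 1.571, 0.481]
force: [3.5, 2.0, -0.8]
grip_width: 0.0003
```

jog_arm(
  rows=[-0.0008, -0.0001, 0, 0, 0, 0, 1, -0.0008, 0, 0, 0, 0, 0, 1],
)

```text
time_s: 10.4
ee_pos: [0.6282, 0.0655, 0.0866]
eef_rot: [-0.376, 1.571, -0.304]
force: [2.8, 2.4, 0.2]
grip_width: 0.0003
```

jog_arm(
  rows=[-0.0008, -0.0001, 0, 0, 0, 0, 1, -0.0008, 0, 0, 0, 0, 0, 1],
)

```text
time_s: 10.57
ee_pos: [0.6266, 0.0654, 0.0866]
eef_rot: [-0.286, 1.571, -0.214]
force: [2.4, 1.6, -0.1]
grip_width: 0.0005
```

jog_arm(
  rows=[-0.0008, -0.0001, 0, 0, 0, 0, 1, -0.0008, 0, 0, 0, 0, 0, 1],
)

```text
time_s: 10.73
ee_pos: [0.625, 0.0653, 0.0866]
eef_rot: [-0.209, 1.571, -0.137]
force: [2.9, 1.4, 0.4]
grip_width: 0.0003
```

jog_arm(
  rows=[-0.0008, -0.0001, 0, 0, 0, 0, 1, -0.0008, 0, 0, 0, 0, 0, 1],
)

```text
time_s: 10.9
ee_pos: [0.6234, 0.0651, 0.0866]
eef_rot: [-0.742, 1.571, -0.67]
force: [3.1, 2.5, -0.2]
grip_width: 0.0005
```

jog_arm(
  rows=[-0.0008, -0.0001, 0, 0, 0, 0, 1],
)

```text
time_s: 10.98
ee_pos: [0.6226, 0.065, 0.0866]
eef_rot: [-0.068, 1.571, 0.004]
force: [2.8, 3.3, 0.7]
grip_width: 0.0006
```

jog_arm(
  rows=[-0.0005, 0, 0, 0, 0, 0, 1],
)

```text
time_s: 11.07
ee_pos: [0.6221, 0.0651, 0.0867]
eef_rot: [-0.1, 1.571, -0.028]
force: [3.4, 2.4, 0.2]
grip_width: 0.0007
```

jog_arm(
  rows=[-0.0005, 0, 0, 0, 0, 0, 1],
)

```text
time_s: 11.15
ee_pos: [0.6216, 0.065, 0.0866]
eef_rot: [-0.495, 1.571, -0.423]
force: [3.2, 2.5, 0.3]
grip_width: 0.0003
```

jog_arm(
  rows=[-0.0004, 0, 0, 0, 0, 0, 1],
)

```text
time_s: 11.23
ee_pos: [0.6212, 0.065, 0.0866]
eef_rot: [-0.415, 1.571, -0.343]
force: [5.4, 2.2, -0.4]
grip_width: 0.0003
```

jog_arm(
  rows=[-0.0004, 0, 0, 0, 0, 0, 1],
)

```text
time_s: 11.32
ee_pos: [0.6212, 0.065, 0.0867]
eef_rot: [-0.112, 1.57, -0.04]
force: [7.5, 2.0, -2.2]
grip_width: 0.0002
```

jog_arm(
  rows=[-0.0003, 0, 0, 0, 0, 0, 1],
)

```text
time_s: 11.4
ee_pos: [0.6211, 0.065, 0.0867]
eef_rot: [-0.076, 1.569, -0.004]
force: [10.2, 2.4, -2.6]
grip_width: 0.0008
```

jog_arm(
  rows=[-0.0003, 0, 0, 0, 0, 0, 1],
)

```text
time_s: 11.48
ee_pos: [0.621, 0.065, 0.0867]
eef_rot: [-0.058, 1.568, 0.014]
force: [10.7, 1.6, -4.1]
grip_width: 0.0007
```

jog_arm(
  rows=[-0.0004, 0, 0, 0, 0, 0, 1, 0, 0, 0, 0, 0, 0, 1],
)

```text
time_s: 11.65
ee_pos: [0.621, 0.065, 0.0867]
eef_rot: [-0.041, 1.567, 0.031]
force: [13.0, 2.4, -5.4]
grip_width: 0.0002
```

jog_arm(
  rows=[0.003, 0.0002, 0, 0, 0, 0, 1, 0.008, 0.0005, 0, 0, 0, 0, 1, 0.008, 0.0005, 0, 0, 0, 0, 1, 0, 0, 0.02, 0, 0, 0, 1, 0, 0, 0.04, 0, 0, 0, 1, 0, 0, 0.04, 0, 0, 0, 1, -0.02, 0.035, 0, 0, 0, 0, 1, -0.02, 0.035, 0, 0, 0, 0, 1],
)

```text
time_s: 12.32
ee_pos: [0.5991, 0.1355, 0.1886]
eef_rot: [-0.098, 1.568, -0.029]
force: [0.6, 1.0, -0.6]
grip_width: 0.0002
```

jog_arm(
  rows=[-0.02, 0.035, 0, 0, 0, 0, 1, -0.02, 0.035, 0, 0, 0, 0, 1, -0.02, 0.035, 0, 0, 0, 0, 1, -0.02, 0.035, 0, 0, 0, 0, 1, -0.02, 0.035, 0, 0, 0, 0, 1, -0.02, 0.035, 0, 0, 0, 0, 1, 0, 0, 0, 0, 0, 0, 1],
)

```text
time_s: 12.9
ee_pos: [0.4752, 0.3507, 0.1864]
eef_rot: [-3.01, 1.569, -2.932]
force: [-0.4, 0.2, -1.0]
grip_width: 0.0007
```

```bash
python3 - <<'E'
from h import *
print(ctrl.get_obs()['ee_pos'])
for n in("side","top"):
    p,d=ctrl.camera(n); p=p[:,:,::-1]
    cv2.imwrite(f"pics/{n}5.png",p)
    p=p[150:290,200:400] if n=="side" else p[140:285,230:380]
    cv2.imwrite(f"pics/{n}5z.png",cv2.resize(p,None,fx=4,fy=4,interpolation=cv2.INTER_CUBIC))
p=cv2.imread("pics/top5z.png");g=cv2.cvtColor(p,cv2.COLOR_BGR2GRAY)
n,l,s,c=cv2.connectedComponentsWithStats(((g<105)*255).astype(np.uint8))
z=lambda a:(np.array(a,float)+.5)/4-.5+[230,140]
A=ray("top",z((299,357)),.059)[0,:2]
for i in range(n):
    q=ray("top",z(c[i]),.059)[0,:2]-A
    if 40<s[i,4]<2500 and np.hypot(*q)<.055: print(c[i].round(1),round(np.hypot(*q)*1e3,1),((np.degrees(np.arctan2(q[1],q[0])-.061))%360).round(2))
T=ctrl.camera_model('top')['extrinsics'];K=ctrl.camera_model('top')['K']
v,u=np.mgrid[140:285,230:380];D=d[140:285,230:380]
P=np.stack([(u-K[0,2])/K[0,0]*D,(v-K[1,2])/K[1,1]*D,D],-1)@T[:3,:3].T+T[:3,3]
U=P[...,:2]-[.5178,.0593];ux=U@[.998,.061]*1e3;uy=U@[-.061,.998]*1e3
s=(abs(uy)<12)&(ux>60)&(ux<150)&(P[...,2]>.093)&(P[...,2]<.105);print("tab x",np.percentile(ux[s],[3,50,97]))
E
```

```text
[0.4751745  0.35074802 0.1864286 ]
[298.5 272.9] 42.0 358.84
[298.6 356.9] 0.2 74.55
[215.6 383.2] 43.1 105.55
[381.  382.2] 42.5 251.07
[234.5 416.5] 43.0 130.96
[279.3 441.8] 42.7 165.35
[318.1 441.6] 42.6 191.2
tab x [84.75768446 90.55501576 96.46722038]
```

View pics/top5z.png

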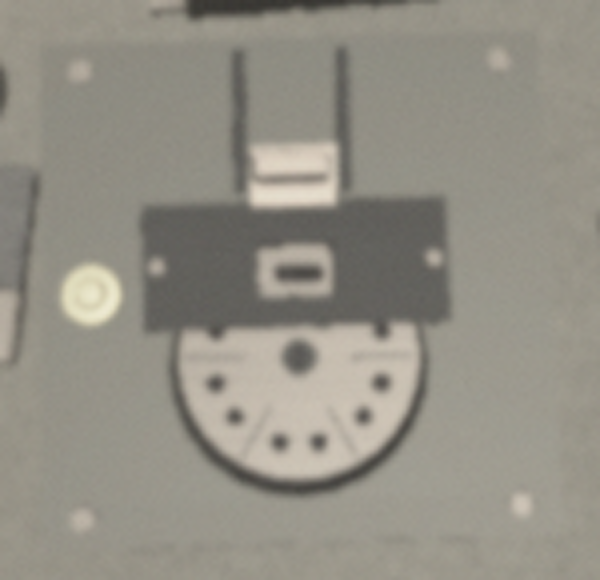

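View pics/top5.png

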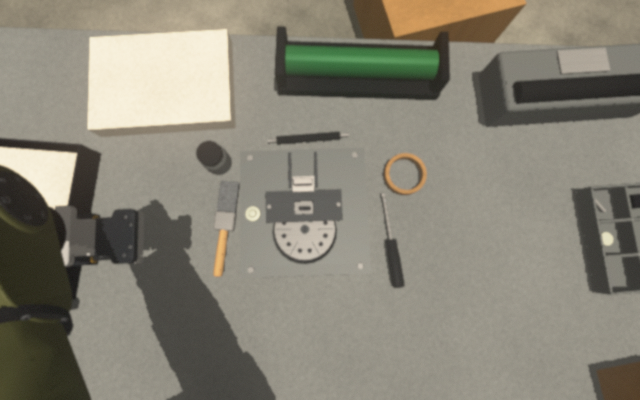

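```bash
python3 - <<'E'
from h import *
T=ctrl.camera_model('top')['extrinsics'];K=ctrl.camera_model('top')['K']
def tab(d):
    v,u=np.mgrid[140:285,230:380];D=d[140:285,230:380]
    P=np.stack([(u-K[0,2])/K[0,0]*D,(v-K[1,2])/K[1,1]*D,D],-1)@T[:3,:3].T+T[:3,3]
    U=P[...,:2]-[.5178,.0593];ux=U@[.998,.061]*1e3;uy=U@[-.061,.998]*1e3
    s=(abs(uy)<12)&(ux>60)&(ux<150)&(P[...,2]>.093)&(P[...,2]<.105);return np.percentile(ux[s],[3,50,97]),ux[s].mean()
print(tab(np.load("top_d.npy")));print(tab(ctrl.camera("top")[1]))
# image registration of the tab patch (subpixel), plane z~.09
a=cv2.imread("pics/top0.png",0).astype(np.float32);b=cv2.imread("pics/top5.png",0).astype(np.float32)
t=cv2.resize(a[163:183,291:316],None,fx=8,fy=8,interpolation=cv2.INTER_CUBIC);I=cv2.resize(b[150:205,280:330],None,fx=8,fy=8,interpolation=cv2.INTER_CUBIC)
r=cv2.matchTemplate(I,t,cv2.TM_CCOEFF_NORMED);_,m,_,l=cv2.minMaxLoc(r);du=280+l[0]/8-291;dv=150+l[1]/8-163;print(m,du,dv)
for h in (.077,.085,.098): 
    q=ray("top",[(303,168),(303+du,168+dv)],h);print(h,np.linalg.norm(q[1]-q[0]))
E
```

```text
(array([106.33679522, 111.22406105, 116.5757365 ]), np.float64(111.36134636022067))
(array([84.93503007, 90.4983811 , 96.43789025]), np.float64(90.14123365911253))
0.9474923014640808 0.25 10.5
0.077 0.021262824844771717
0.085 0.02102256295308414
0.098 0.020632137379091905
```

Camera and finger both put the tab's travel at about 21–22 mm. That's too loose to call it home, so I'll push again a little harder, staying under 25 N, to confirm the end stop.

jog_arm(
  rows=[0.024, -0.035, 0, 0, 0, 0, 1, 0.024, -0.035, 0, 0, 0, 0, 1, 0.024, -0.035, 0, 0, 0, 0, 1, 0.024, -0.035, 0, 0, 0, 0, 1, 0.024, -0.035, 0, 0, 0, 0, 1, 0.024, -0.035, 0, 0, 0, 0, 1, 0.024, -0.035, 0, 0, 0, 0, 1, 0, -0.035, 0, 0, 0, 0, 1],
)

```text
time_s: 13.72
ee_pos: [0.6459, 0.0663, 0.1856]
eef_rot: [-2.67, 1.57, -2.601]
force: [-0.5, -0.1, -0.3]
grip_width: 0.0002
```

jog_arm(
  rows=[0, 0, 0, 0, 0, 0, 1, 0, 0, 0, 0, 0, 0, 1],
)

```text
time_s: 13.88
ee_pos: [0.6438, 0.0673, 0.1862]
eef_rot: [-2.919, 1.57, -2.852]
force: [-0.7, 0.6, -0.1]
grip_width: 0.0006
```

jog_arm(
  rows=[0, -0.0015, -0.04, 0, 0, 0, 1, 0, 0, -0.04, 0, 0, 0, 1, 0, 0, -0.019, 0, 0, 0, 1, 0, 0, 0, 0, 0, 0, 1, -0.008, -0.0005, 0, 0, 0, 0, 1, -0.008, -0.0005, 0, 0, 0, 0, 1, -0.003, -0.0002, 0, 0, 0, 0, 1, 0, 0, 0, 0, 0, 0, 1],
)

```text
time_s: 14.55
ee_pos: [0.625, 0.0683, 0.0894]
eef_rot: [-0.027, 1.569, 0.046]
force: [1.0, -0.4, -0.5]
grip_width: 0.0002
```

jog_arm(
  rows=[-0.001, 0, 0, 0, 0, 0, 1, 0, 0, 0, 0, 0, 0, 1],
)

```text
time_s: 14.72
ee_pos: [0.6241, 0.0682, 0.0883]
eef_rot: [-0.019, 1.57, 0.053]
force: [0.4, -0.4, 0.1]
grip_width: 0.0004
```

jog_arm(
  rows=[-0.001, -0.002, -0.002, 0, 0, 0, 1, -0.001, 0, 0, 0, 0, 0, 1],
)

```text
time_s: 14.88
ee_pos: [0.6217, 0.0657, 0.0852]
eef_rot: [-3.1, 1.57, -3.028]
force: [-0.2, -0.5, 0.3]
grip_width: 0.0004
```

jog_arm(
  rows=[-0.0005, 0, 0, 0, 0, 0, 1, -0.0005, 0, 0, 0, 0, 0, 1],
)

```text
time_s: 15.05
ee_pos: [0.6211, 0.0659, 0.0855]
eef_rot: [-0.179, 1.57, -0.107]
force: [7.8, -0.9, -4.8]
grip_width: 0.0009
```

jog_arm(
  rows=[-0.0005, 0, 0, 0, 0, 0, 1, -0.0005, 0, 0, 0, 0, 0, 1],
)

```text
time_s: 15.22
ee_pos: [0.621, 0.0659, 0.0856]
eef_rot: [-0.1, 1.568, -0.028]
force: [14.1, -0.5, -8.1]
grip_width: 0.0002
```

jog_arm(
  rows=[-0.0005, 0, -0.0003, 0, 0, 0, 1, 0, 0, 0, 0, 0, 0, 1],
)

```text
time_s: 15.38
ee_pos: [0.621, 0.0658, 0.0856]
eef_rot: [-0.071, 1.566, 0.001]
force: [14.1, -1.5, -6.9]
grip_width: 0.001
```

jog_arm(
  rows=[-0.0006, 0, 0, 0, 0, 0, 1, 0, 0, 0, 0, 0, 0, 1],
)

```text
time_s: 15.55
ee_pos: [0.6209, 0.0659, 0.0856]
eef_rot: [-0.063, 1.565, 0.009]
force: [17.9, -0.4, -9.6]
grip_width: 0.0005
```

The tab doesn't move between 8 and 18 N, so it's on a firm stop. I'll retreat.

jog_arm(
  rows=[0.004, 0.0002, 0, 0, 0, 0, 1, 0.008, 0.0005, 0, 0, 0, 0, 1, 0.008, 0.0005, 0, 0, 0, 0, 1, 0, 0, 0.02, 0, 0, 0, 1, 0, 0, 0.04, 0, 0, 0, 1, 0, 0, 0.04, 0, 0, 0, 1, -0.02, 0.035, 0, 0, 0, 0, 1, -0.02, 0.035, 0, 0, 0, 0, 1],
)

```text
time_s: 16.22
ee_pos: [0.5993, 0.1369, 0.1877]
eef_rot: [0.101, 1.567, 0.17]
force: [-0.0, 0.7, -1.6]
grip_width: 0.0008
```

jog_arm(
  rows=[-0.02, 0.035, 0, 0, 0, 0, 1, -0.02, 0.035, 0, 0, 0, 0, 1, -0.02, 0.035, 0, 0, 0, 0, 1, -0.02, 0.035, 0, 0, 0, 0, 1, -0.02, 0.035, 0, 0, 0, 0, 1, -0.02, 0.035, 0, 0, 0, 0, 1, 0, 0, 0, 0, 0, 0, 1, 0, 0, 0, 0, 0, 0, 1],
)

```text
time_s: 16.88
ee_pos: [0.4776, 0.3487, 0.1853]
eef_rot: [-2.607, 1.57, -2.532]
force: [-0.2, -0.7, 0.2]
grip_width: 0.0003
```

```bash
python3 - <<'E'
from h import *
for n in("side","top"):
    p,d=ctrl.camera(n); p=p[:,:,::-1]
    q=p[150:290,200:400] if n=="side" else p[140:285,230:380]
    cv2.imwrite(f"pics/{n}6z.png",cv2.resize(q,None,fx=4,fy=4,interpolation=cv2.INTER_CUBIC))
b0=cv2.imread("pics/top5.png",0).astype(int);b=cv2.cvtColor(p,cv2.COLOR_RGB2GRAY).astype(int)if 0 else cv2.cvtColor(np.ascontiguousarray(p),cv2.COLOR_BGR2GRAY).astype(int)
print("max diff tab/wheel vs before",abs(b-b0)[145:275,240:370].max(),abs(b-b0)[160:200,285:320].mean())
g=cv2.cvtColor(cv2.imread("pics/top6z.png"),cv2.COLOR_BGR2GRAY)
n,l,s,c=cv2.connectedComponentsWithStats(((g<105)*255).astype(np.uint8))
z=lambda a:(np.array(a,float)+.5)/4-.5+[230,140]
A=ray("top",z((299,357)),.059)[0,:2]
for i in range(n):
    q=ray("top",z(c[i]),.059)[0,:2]-A
    if 40<s[i,4]<2500 and np.hypot(*q)<.055: print(c[i].round(1),((np.degrees(np.arctan2(q[1],q[0])-.061))%360).round(2))
E
```

```text
max diff tab/wheel vs before 6 1.175
[298.3 272.9] 358.95
[298.6 356.9] 73.94
[215.4 383.2] 105.52
[381.  382.1] 251.14
[234.5 416.6] 130.98
[279.2 441.8] 165.34
[318.2 441.8] 191.21
```

View pics/side6z.png

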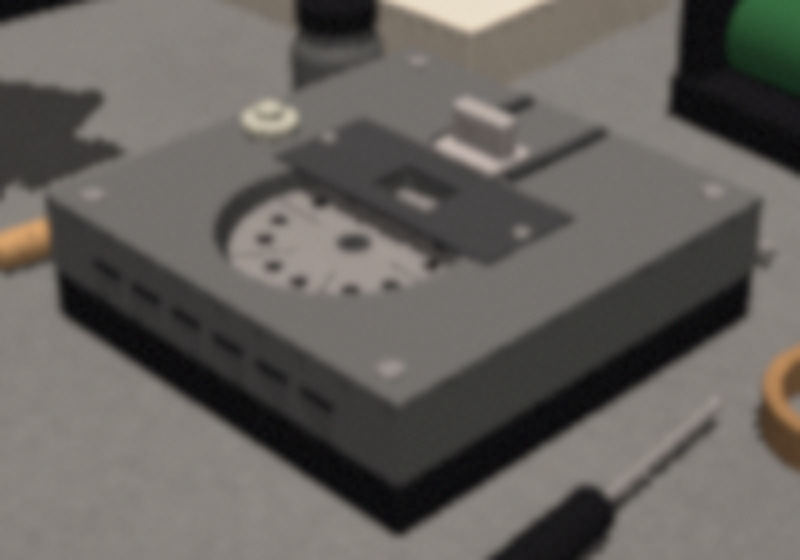

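The side view shows the tab moved in close behind the bridge at (480,130), with the gear still at (270,115). Nothing changed after the second push, so I'm handing in.

```bash
python3 - <<'E'
from station import ctrl
print(ctrl.hand_in())
E
```

```text
the job is handed in; nothing more can be done
None
```

The long slot now stands in the window and the lock tab is pushed home. I handed the job in at about 17 s, with the gripper clear of the unit.

- **Wheel:** I felt for the face, touching it at about z = 0.059 m. I then dragged it about 73° clockwise with the shut fingers; no force reading went above about 7.5 N downward.
- **Lock tab:** I pushed it in from the far side at about 3 N. It went well past the 9 mm where the rim would have blocked it. It then met a firm stop at about 22 mm by finger position, and neither push moved it further. The strongest push read 18 N along the tab's travel, about 20 N in all.
- **Things lying around:** The final views showed none of them displaced. This was by eye only, not measured.

Two checks did not quite agree:

- **Tab travel:** The camera puts it at about 21 mm against the nominal 22 mm, with pixels about 2 mm wide.
- **Wheel angle:** The hole and slot positions read about 1° to 1.9° off centre, the same before and after locking. That is within the notch's capture range, and may be a bias in my measured axis and unit angle.

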